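# Clear the rejected cover plate and square up the good one

## Task

On the raised inspection stand lie two aluminium cover plates. Using the push block held in the gripper, first push the plate with the red dot off the open right-hand edge so that it drops into the red bin below, then nudge the plate with the green dot snugly into the square corner so that it touches both metal stops along its edges. Touch the plates with the push block only, leave the calculator and the dropper bottle alone, and finish by standing the push block upright on the bench and letting go of it.

Things in the scene. Friction and masses are not known exactly. Their poses are not given: they have to be found in the camera images.
- inspection_stand: Fixed grey stand on legs, top 100 mm above the bench, turned up to 7 degrees. Origin on the bench below it; x to its back (away from the robot), y to its left, z up. Flat top: x -75 (open front edge) to +85 mm, y -160 (open right edge) to +170 mm. Aluminium stops 12 mm thick, 16 mm high along the whole back (inner face x = +85 mm) and left (inner face y = +170 mm).
- stop_corner (a point): Inner corner of the two stops, on the stand's top surface, at (85, 170, 100) mm in the stand's frame; its axes are the stand's: the plate belongs on its -x, -y side.
- good_plate: Loose square aluminium plate 70 x 70 x 10 mm with four dark screw holes and a green dot in the middle of its top, about 0.13 kg. Lies flat on the left part of the stand, clear of the stops, turned up to about 15 degrees from it. Origin at the centre of its underside; x and y along its edges, z up through the dot.
- reject_plate: The same plate with a red dot: 70 x 70 x 10 mm, about 0.13 kg, origin at the centre of its underside; x and y along its edges, z up through the dot. At the start it lies flat on the right part of the stand, turned up to about 15 degrees, at least 60 mm from the other plate; it belongs in the bin.
- reject_bin: Loose open red plastic bin, 190 mm (x) by 130 mm (y) by 65 mm high with a rim lip 4 mm wider all round, walls and floor 4 mm, on the bench below the stand's open right edge, its left wall at or just under that edge. Origin at the centre of its underside, z up; its axes are nearly the stand's.
- push_block: Loose tool upright on the bench to the right, about 0.15 kg: white nylon foot 50 mm (x) by 40 mm (y) by 24 mm high with upright flat faces; on its middle an upright wooden handle 22 x 22 mm, top at 101 mm, with a 28 mm square steel collar at its root (up to 29 mm). Origin at the centre of the foot's underside; x and y along the foot's sides, z up along the handle.
- dropper_bottle: Bystander: loose white bottle with an orange nozzle, 39 mm across, 112 mm tall, standing on the bench at the right rear; origin at the centre of its underside, z up.
- calculator: Bystander: loose black pocket calculator, 128 x 78 x 16 mm, lying on the bench at the left front; origin at the centre of its underside, z up.
Things that resemble listed ones, but are neither listed nor needed, are in the scene too. Leave any orange look-alike of the reject_plate alone.

How it is judged:
By the outcome, as a careful person would: the job done as asked, in the order asked, and still so for the second after the job is handed in, with the robot touching nothing.
It also fails if it takes over 61 s, if anything falls off the work surface, if the arm or the gripper's body presses on something with over 40 N, if the wrist force passes 120 N, or if a joint passes its speed limit or range.

## Robot

A 6-joint arm with a two-finger parallel gripper is mounted at the origin on a cart in front of the work surface, level with it; the furniture and walls round the work are solid. World frame = base frame: x ahead of the robot, y to its left, z up, the work surface at z = 0. Lengths are in m, angles in rad, forces in N, time in s.
With the tool pointing down it reaches from about 0.35 to 0.925 m from the base axis. Payload 6.4 kg.
Tool frame: the origin (TCP) lies at the centre of the arm's flange, where the gripper is bolted on; the fingertips stand 173 mm ahead of it and the grasp point (between the pads) lies 155 mm ahead of it; z points along the fingers, y is the line along which they close (so a half turn about z gives the same grasp; the last joint's range is limited). The gripper opens to 85 mm and grips with 20 to 120 N. Pads are 22 mm wide; open, the fingers measure 114 mm over their backs; the gripper's body (76 mm by 85 mm) begins 54 mm behind the grasp point. The pads swing forward as they close: fully open they stand 13 mm farther back than shut.
Start: joints at [1.052, 0.245, 1.558, -0, 1.339, -0.174], TCP at [0.22, 0.612, 0.405] pointing down, gripper open.
Joint ranges: [-3.13, 3.13], [-1.02, 2.26], [0.13, 2.54], [-0.95, 4.09], [0.21, 2.88], [-2.74, 2.74]. Speed limits (rad/s): [2.57, 2.57, 3.14, 3.14, 3.14, 3.14].

## Interface

Orientations are given as a unit quaternion [x, y, z, w].
In Python, from station import sensors, cams, bot gives the robot as it stands.
- The arm moves only by the shell command python3 -m crank 'ROWS' [FORCE]. ROWS is a JSON object of lists of equal length, an entry for each row: "rotation": the turn, a rotation vector about the tool's x, y, z each as a share of pi/4 rad, from -1 to 1, a list of three; "travel": the shift along the tool's x, y, z each as a share of 20 cm, from -1 to 1, a list of three; "grip": the opening, from 0 (shut) to 1 (fully open). In form: {"rotation": [[wx, wy, wz], ...], "travel": [[dx, dy, dz], ...], "grip": [grip, ...]}. A call has 1 to 20 rows; each row is the pose to reach, as a shift and turn from the pose commanded when the call began, along the tool's axes at that moment; what a row does not reach only later rows make up. A row lasts 1/12 s, in which the tool goes at most 41.7 mm and 7.16 degrees, less where a joint would pass 70% of its speed; a pose out of reach is approached as far as the arm can. A call with a number of a shift or a turn outside -1 to 1 is refused whole. A call with a gripper value outside its range is refused whole. The fingers move at their own pace and stop on an object; FORCE is the grip in N (left out, the last holds). Time passes only in rows, so rows that repeat a pose let the fingers close. It gives the time, the measured TCP pose, the force, the opening and the grip force at its end, in the units of the state.
- sensors.read_state(): the state, without advancing time (a new reading comes with each control period).
- cams.get_image(name): name is "side" or "top" or "wrist"; returns a dict with "pixels" (420x560x3 uint8, blue, green, red), "vertical_fov" (degrees; the focal length in pixels is half the picture's height over the tangent of half this angle, whatever the lens; pixels are square), "cx", "cy" (the principal point, pixels), "R" (3x3) and "t" (3): a world point X has camera coordinates R X + t. Camera axes: x right, y down, z forward; pixel columns grow to the right and rows downward; lengths in m; the calibration is good to about 2 mm. A picture is of the moment at which its call begins. There is no depth.
- bot.hand_in(): hands the job in; it is judged then, once.
The state is a dict: "t": time; "joint_pos": joint angles; "joint_vel": joint speeds; "joint_torque": joint torques, N m; "tcp_pos": TCP position; "tcp_rot": TCP orientation; "contact_force": force on the tool from outside, world axes, zero at the start; "torque": the same for the moment, N m; "gripper_width": opening from 0.0 (shut) to 1.0 (fully open); "gripper_force": force on a finger pad.
Only numpy, scipy, OpenCV 4.12 (cv2) and the standard library are available. Lean on these libraries where they do the work, as an engineer would, in place of code of your own. Each camera call takes 0.05 s, during which the arm holds its last target. There are 200 camera calls.

## Working session

There is one attempt and no reset: what is moved stays moved. The work goes in short steps, Python scripts to look and compute and a shell command to move; the robot and the scene stay as the last step left them, time stands still between calls to the robot, and variables do not carry over. Pictures are saved under pics/ and viewed, at most 10 in all, crops included, and the job is handed in when it is done.

```bash
mkdir -p pics
cat > h.py <<'E'
import numpy as np, cv2, json
from station import sensors, cams, bot
def grab(n,f=None):
    d=cams.get_image(n)
    if f: cv2.imwrite('pics/'+f,d['pixels'])
    d={k:(np.array(v) if k in('R','t','pixels') else v) for k,v in d.items()}
    np.save('pics/%s.npy'%(f or n),d,allow_pickle=True); return d
def load(f): return np.load('pics/%s.npy'%f,allow_pickle=True).item()
def foc(d): return 210/np.tan(np.radians(d['vertical_fov'])/2)
def proj(d,X):
    c=d['R']@np.array(X,float)+d['t']; f=foc(d); return np.array([d['cx']+f*c[0]/c[2],d['cy']+f*c[1]/c[2]])
def ray(d,p):
    v=np.array([(p[0]-d['cx'])/foc(d),(p[1]-d['cy'])/foc(d),1.]); return -d['R'].T@d['t'], d['R'].T@v
def atz(d,p,z):
    o,v=ray(d,p); return o+v*(z-o[2])/v[2]
def tri(*dp):
    A=0;b=0
    for d,p in dp:
        o,v=ray(d,p); v=v/np.linalg.norm(v); M=np.eye(3)-np.outer(v,v); A=A+M; b=b+M@o
    return np.linalg.solve(A,b)
E
python3 - <<'E'
from h import *
for n in('top','side','wrist'):
    d=grab(n,n+'0.png'); print(n,d['vertical_fov'],d['cx'],d['cy'],-d['R'].T@d['t'],d['R'][2])
print(sensors.read_state())
a=[cv2.imread('pics/%s0.png'%n) for n in('top','side')]
E
ls
```

```text
top 46.3500034186054 280.89644811981805 212.984133885029 [0.43512903 0.08018737 1.82925888] [ 0.05282821  0.00159483 -0.99860234]
side 47.063945794105166 278.91512221898535 210.28285396866852 [ 0.28727095 -1.15629819  0.60432443] [ 0.18028465  0.90517007 -0.38492154]
wrist 64.06107265150582 275.91726038102126 215.32095583957522 [0.14116268 0.63889732 0.37298084] [ 0.30354821 -0.11152889 -0.94626624]
{'t': 0.15, 'joint_pos': array([ 1.05187501e+00,  2.45690937e-01,  1.55873558e+00,  7.98053159e-06,
        1.33873153e+00, -1.74121438e-01]), 'joint_vel': array([ 1.50942380e-03, -1.09277074e-03, -5.74944445e-03,  3.39727630e-05,
        8.49491157e-04, -1.77485510e-04]), 'joint_torque': array([ 2.18549721e-03, -4.29982674e+01, -3.26554728e+01, -1.00295440e-04,
        3.56183256e-03,  9.06818855e-06]), 'tcp_pos': array([0.21962726, 0.6115915 , 0.40380856]), 'tcp_rot': array([ 1.71548060e-01,  9.85175441e-01, -7.34856278e-04, -2.69478190e-04]), 'contact_force': array([ 0.20109017,  0.41858225, -0.39588775]), 'torque': array([-0.03496617,  0.01490523, -0.04276711]), 'gripper_force': 0.0, 'gripper_width': 0.9970388108380968}
h.py
pics
```

View pics/top0.png

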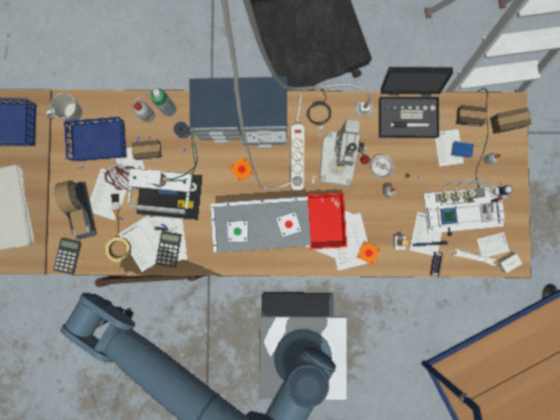

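View pics/side0.png

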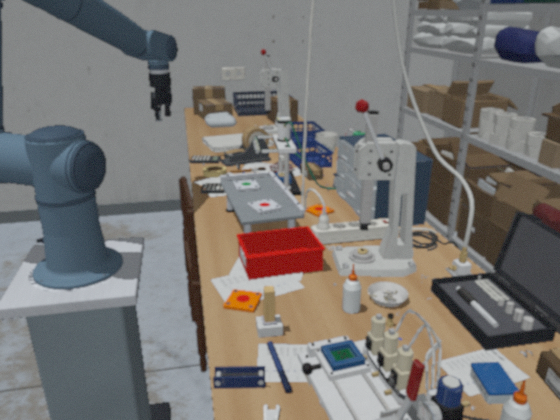

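Top view: the stand spans about (212–312, 196–250). The green-dot plate is at (237,231), the red-dot plate at (289,224) and the bin at (327,221). The push block is at (400,242), which is (268,315) in the side view. Orange look-alikes are at (369,253) and (241,169), and similar blocks or bottles at (389,190) and (364,108). I'll check these in one close crop.

Run:
```python
from h import *
a=load('top0.png')['pixels'][180:270,205:415]; b=load('side0.png')['pixels'][165:345,205:375]
a=cv2.resize(a,None,fx=3.8,fy=3.8,interpolation=cv2.INTER_CUBIC)   # 798x342
b1=cv2.resize(b[:75],None,fx=3.3,fy=3.3,interpolation=cv2.INTER_CUBIC)
b2=cv2.resize(b[115:],None,fx=3.8,fy=3.8,interpolation=cv2.INTER_CUBIC)
o=np.zeros((600,798,3),np.uint8); o[:342]=a; o[345:345+247,:400]=b1[:,:400]; o[345:345+247,405:405+300]=b2[:247,60:360]
cv2.imwrite('pics/c1.png',o)
```

```text
Traceback (most recent call last):
ValueError: could not broadcast input array from shape (248,400,3) into shape (247,400,3)
```

Run:
```python
from h import *
a=load('top0.png')['pixels'][180:270,205:415]; b=load('side0.png')['pixels'][165:345,205:375]
a=cv2.resize(a,None,fx=3.8,fy=3.8,interpolation=cv2.INTER_CUBIC)   # 798x342
b1=cv2.resize(b[:75],None,fx=3.3,fy=3.3,interpolation=cv2.INTER_CUBIC)
b2=cv2.resize(b[115:],None,fx=3.8,fy=3.8,interpolation=cv2.INTER_CUBIC)
o=np.zeros((600,798,3),np.uint8); o[:342]=a; o[345:345+247,:400]=b1[:247,:400]; o[345:345+247,405:405+300]=b2[:247,60:360]
cv2.imwrite('pics/c1.png',o)
```

```text
(no output)
```

View pics/c1.png

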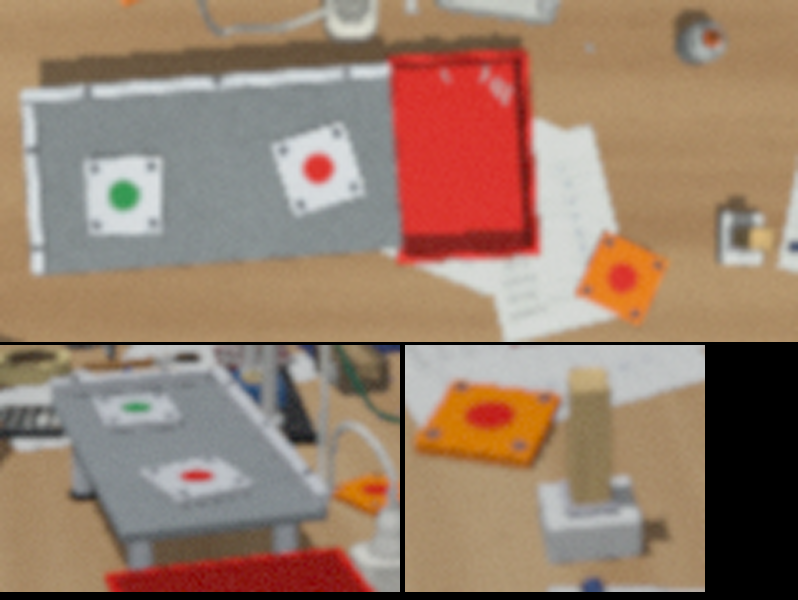

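The crop confirms it: the push block is at top (400,242) and its handle top at about (405,242.6). The plates are white with green and red dots, the orange plates are decoys, and the bottle is at (389,190). Next I'll work out positions.

Run:
```python
from h import *
T=load('top0.png');S=load('side0.png')
c=lambda x,y:(205+x/3.8-.4,180+y/3.8-.4)
s=lambda x,y:(205+(x-405+60)/3.8-.4,165+115+(y-345)/3.8-.4)
s1=lambda x,y:(205+x/3.3-.4,165+(y-345)/3.3-.4)
print('handle',tri((T,c(761,238)),(S,s(589,379))))
print('foot',[atz(T,c(*p),.024).round(4) for p in((719,209),(763,209),(719,263),(763,263))])
print('green',tri((T,c(123,195.5)),(S,s1(136,407))),'red',tri((T,c(318,168.5)),(S,s1(197,476))))
print('green',atz(T,c(123,195.5),.11),'red',atz(T,c(318,168.5),.11))
def corners(q,z):
    P=np.array([atz(T,c(*p),z)[:2] for p in q]);return P
print('gp',corners(((84,157),(162,156),(85,234),(162,234)),.11).round(4))
print('rp',corners(((272,146),(343,122),(299,217),(366,190)),.11).round(4))
print('stand: FR,FL(in),innerback left, back right',corners(((402,248),(46,272),(37,102),(392,78)),.1).round(4))
print('bin rim',corners(((389,57),(527,49),(398,262),(538,254)),.065).round(4))
print('bottle',atz(T,c(709,40),.1),'orange',atz(T,c(622,277),.01))
st=sensors.read_state()
from scipy.spatial.transform import Rotation as R
print(R.from_quat(st['tcp_rot']).as_matrix().round(3))
```

```text
handle [ 0.42639745 -0.35414518  0.09859568]
foot [array([ 0.4536, -0.3324,  0.024 ]), array([ 0.4539, -0.375 ,  0.024 ]), array([ 0.4015, -0.3321,  0.024 ]), array([ 0.4017, -0.3746,  0.024 ])]
green [0.46142107 0.23645267 0.1102285 ] red [0.48787391 0.05678246 0.10968506]
green [0.46178167 0.23642956 0.11      ] red [0.4877736  0.05680056 0.11      ]
gp [[0.4971 0.2728]
 [0.4984 0.2008]
 [0.4261 0.271 ]
 [0.4266 0.2001]]
rp [[0.5083 0.0994]
 [0.5309 0.0339]
 [0.443  0.0741]
 [0.4682 0.0124]]
stand: FR,FL(in),innerback left, back right [[ 0.4149 -0.0215]
 [ 0.3908  0.3078]
 [ 0.5483  0.3183]
 [ 0.5727 -0.0117]]
bin rim [[ 0.5955 -0.0107]
 [ 0.6039 -0.1417]
 [ 0.4013 -0.0198]
 [ 0.4097 -0.152 ]]
bottle [ 0.60995416 -0.30669694  0.1       ] orange [ 0.38705394 -0.24088438  0.01      ]
[[-0.941  0.338 -0.001]
 [ 0.338  0.941 -0.001]
 [ 0.    -0.002 -1.   ]]
```

```bash
python3 -m crank '{"rotation":[[0,0,-0.44],[0,0,-0.44],[0,0,-0.44],[0,0,-0.44],[0,0,-0.44],[0,0,-0.44]],"travel":[[-0.98,0.085,0],[-0.98,0.085,0],[-0.98,0.085,0],[-0.98,0.085,0],[-0.98,0.085,0],[-0.98,0.085,0]],"grip":[1,1,1,1,1,1]}'
python3 -m crank '{"rotation":[[0,0,0],[0,0,0],[0,0,0],[0,0,0],[0,0,0]],"travel":[[0,-1,0],[0,-1,0],[0,-1,0],[0,-1,0],[0,-1,0]],"grip":[1,1,1,1,1]}'
python3 - <<'E'
from h import *
from scipy.spatial.transform import Rotation as R
st=sensors.read_state();print(st['joint_pos'].round(2),R.from_quat(st['tcp_rot']).as_matrix().round(3))
E
```

```text
t: 0.65
tcp_pos: [0.4152, 0.5591, 0.404]
tcp_rot: [0.003, 1.0, -0.0, 0.001]
contact_force: [-0.4, 0.3, -0.3]
gripper_width: 1.004
gripper_force: 0.0
t: 1.07
tcp_pos: [0.4091, 0.3595, 0.404]
tcp_rot: [-0.0, 1.0, -0.0, -0.0]
contact_force: [0.8, -0.3, -0.3]
gripper_width: 1.001
gripper_force: 0.0
[ 0.51 -0.    1.83 -0.    1.32 -1.06] [[-1.    -0.001 -0.001]
 [-0.001  1.    -0.001]
 [ 0.001 -0.001 -1.   ]]
```

```bash
python3 -m crank '{"rotation":[[0,0,0],[0,0,0],[0,0,0],[0,0,0],[0,0,0]],"travel":[[0,-0.8,0],[0,-0.8,0],[0,-0.8,0],[0,-0.8,0],[0,-0.8,0]],"grip":[1,1,1,1,1]}' | head -2
python3 -c "
from h import *
grab('wrist','w1.png')"
python3 -m crank '{"rotation":[[0,0,0],[0,0,0],[0,0,0],[0,0,0],[0,0,0]],"travel":[[0,-1,0],[0,-1,0],[0,-1,0],[0,-1,0],[0,-1,0]],"grip":[1,1,1,1,1]}' | head -2
python3 -c "
from h import *
grab('wrist','w2.png')
a,b=load('w1.png')['pixels'],load('w2.png')['pixels']
cv2.imwrite('pics/w12.png',cv2.resize(np.hstack([a,b]),(800,300),interpolation=cv2.INTER_AREA))"
python3 -m crank '{"rotation":[[0,0,0],[0,0,0],[0,0,0],[0,0,0],[0,0,0]],"travel":[[0,-1,0],[0,-1,0],[0,-1,0],[0,-1,0],[0,-1,0]],"grip":[1,1,1,1,1]}' | head -2
python3 -m crank '{"rotation":[[0,0,0],[0,0,0],[0,0,0],[0,0,0],[0,0,0],[0,0,0]],"travel":[[-0.09,-0.77,0.25],[-0.09,-0.77,0.25],[-0.09,-0.77,0.25],[-0.09,-0.77,0.25],[-0.09,-0.77,0.25],[-0.09,-0.77,0.25]],"grip":[1,1,1,1,1,1]}'
python3 -c "
from h import *
grab('wrist','w3.png')"
```

```text
t: 1.48
tcp_pos: [0.4097, 0.1978, 0.4043]
t: 1.95
tcp_pos: [0.41, 0.0005, 0.4048]
t: 2.42
tcp_pos: [0.4108, -0.2, 0.4048]
t: 2.92
tcp_pos: [0.4293, -0.3529, 0.3529]
tcp_rot: [-0.0, 1.0, 0.002, -0.001]
contact_force: [0.4, 0.2, -0.5]
gripper_width: 1.005
gripper_force: 0.0
```

View pics/w12.png

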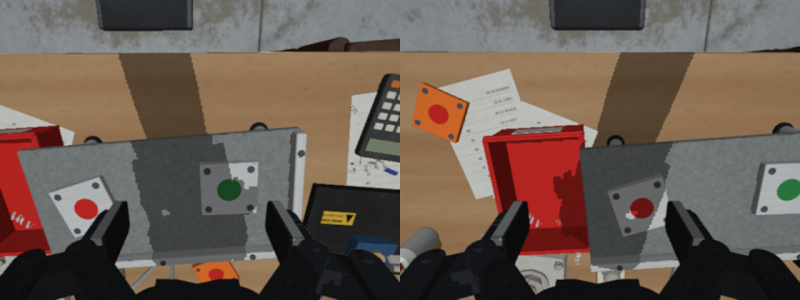

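View pics/w3.png

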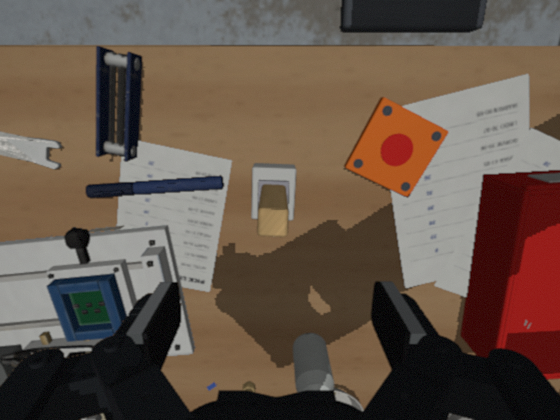

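The twin view shows the stand with both plates: the red dot at about (86,208) in the left panel and the green at (228,189). The right panel shows the empty bin at (540,190). The third view shows the push block with its handle top centred at about (272.5,222), foot corners near (253,165) and (296,165), square to the tool. The bottle is at (312,365), clear of the reach.

Run:
```python
from h import *
T=load('top0.png');S=load('side0.png');W=load('w3.png')
c=lambda x,y:(205+x/3.8-.4,180+y/3.8-.4)
s=lambda x,y:(205+(x-405+60)/3.8-.4,165+115+(y-345)/3.8-.4)
print('handle3',tri((T,c(761,238)),(S,s(589,379)),(W,(272.5,222))), tri((S,s(589,379)),(W,(272.5,222))),'z=.101',atz(W,(272.5,222),.101))
print([atz(W,p,.024).round(4) for p in((253,165),(296,165))])
print([atz(W,p,.101).round(4) for p in((258,208),(288,208),(258,236),(288,236))])
print('device edge',[atz(W,p,.04).round(3) for p in((180,230),(190,350))])
# refine plates/stand using wrist images: find color dot centroids
for f in('w1.png','w2.png'):
    w=load(f);h=cv2.cvtColor(w['pixels'],cv2.COLOR_BGR2HSV)
    for n,m in(('green',(h[...,0]>50)&(h[...,0]<85)&(h[...,1]>120)),('red',((h[...,0]<5)|(h[...,0]>175))&(h[...,1]>150))):
        k,l,stt,ce=cv2.connectedComponentsWithStats(m.astype(np.uint8))
        print(f,n,[(ce[i].round(1),stt[i,4],atz(w,ce[i],.11).round(4)) for i in range(1,k) if 200<stt[i,4]<2500])
    q=cv2.resize(w['pixels'][170:420 if 0 else 380],None,fx=1.4,fy=1.4,interpolation=cv2.INTER_CUBIC)
    cv2.imwrite('pics/z_'+f,q)
```

```text
handle3 [ 0.42649779 -0.35477282  0.0988974 ] [ 0.42647244 -0.35550427  0.09949327] z=.101 [ 0.426075   -0.35548487  0.101     ]
[array([ 0.3998, -0.3734,  0.024 ]), array([ 0.3998, -0.335 ,  0.024 ])]
[array([ 0.4158, -0.3655,  0.101 ]), array([ 0.4158, -0.3447,  0.101 ]), array([ 0.4367, -0.3658,  0.101 ]), array([ 0.4367, -0.3445,  0.101 ])]
device edge [array([ 0.456, -0.439,  0.04 ]), array([ 0.588, -0.441,  0.04 ])]
w1.png green [(array([320.4, 265.5]), np.int32(743), array([0.463, 0.235, 0.11 ]))]
w1.png red [(array([120.1, 292.3]), np.int32(690), array([0.4892, 0.0555, 0.11  ])), (array([302.3, 384.2]), np.int32(261), array([0.5954, 0.2219, 0.11  ]))]
w2.png green [(array([544.6, 265.3]), np.int32(714), array([0.463 , 0.2348, 0.11  ]))]
w2.png red [(array([ 53.2, 159.5]), np.int32(551), array([ 0.3711, -0.1759,  0.11  ])), (array([338.3, 291.1]), np.int32(687), array([0.4892, 0.0558, 0.11  ]))]
```

View pics/z_w1.png

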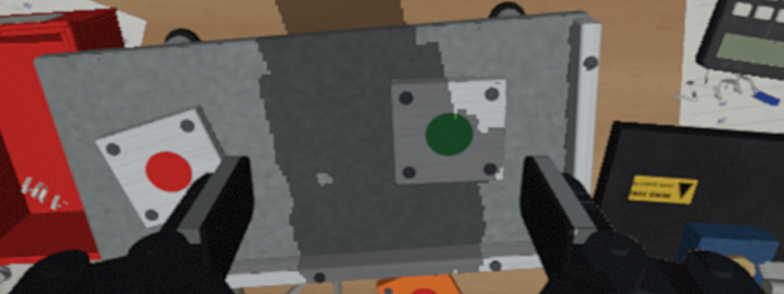

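```bash
python3 -m crank '{"rotation":[[0,0,0],[0,0,0],[0,0,0],[0,0,0],[0,0,0],[0,0,0]],"travel":[[0.015,-0.01,0.1],[0.015,-0.01,0.25],[0.015,-0.01,0.45],[0.015,-0.01,0.65],[0.015,-0.01,0.65],[0.015,-0.01,0.65]],"grip":[1,1,1,1,1,1]}'
python3 -m crank '{"rotation":[[0,0,0],[0,0,0],[0,0,0],[0,0,0],[0,0,0],[0,0,0],[0,0,0],[0,0,0],[0,0,0],[0,0,0],[0,0,0],[0,0,0]],"travel":[[0,0,0],[0,0,0],[0,0,0],[0,0,0],[0,0,0],[0,0,0],[0,0,0],[0,0,0],[0,0,0],[0,0,0],[0,0,0],[0,0,0]],"grip":[0.6,0.3,0,0,0,0,0,0,0,0,0,0]}' 60
python3 - <<'E'
from h import *
w=load('w1.png'); c=lambda x,y:(x/1.4-.15,170+y/1.4-.15)
P=lambda q,z:np.array([atz(w,c(*p),z)[:2] for p in q]).round(4)
print('front edge',P(((40,58),(570,15)),.1),'right edge',P(((40,60),(96,240)),.1))
print('left stop top inner edge',P(((582,25),(574,155)),.116))
print('back top? inner edge',P(((235,268),(530,248)),.116))
print('gp',P(((391,81),(506,79),(395,184),(503,181)),.11)); print('gholes',P(((406,98),(492,94),(409,172),(490,169)),.11))
print('rp',P(((96,141),(197,108),(148,228)),.11)); print('rholes',P(((113,149),(188,126),(152,215)),.11))
E
```

```text
t: 3.47
tcp_pos: [0.4258, -0.3524, 0.2239]
tcp_rot: [-0.001, 1.0, 0.002, -0.001]
contact_force: [-0.7, -0.4, 1.0]
gripper_width: 1.001
gripper_force: 0.0
t: 4.47
tcp_pos: [0.426, -0.3549, 0.2262]
tcp_rot: [-0.0, 1.0, -0.001, 0.001]
contact_force: [-1.1, 1.3, 7.0]
gripper_width: 0.251
gripper_force: 58.7
front edge [[ 0.4154 -0.0164]
 [ 0.3898  0.3054]] right edge [[ 0.4167 -0.0167]
 [ 0.5508 -0.0097]]
left stop top inner edge [[0.3919 0.3065]
 [0.4747 0.3123]]
back top? inner edge [[0.5611 0.0925]
 [0.545  0.2916]]
gp [[0.4275 0.199 ]
 [0.4265 0.2679]
 [0.4991 0.2015]
 [0.4971 0.2714]]
gholes [[0.4386 0.2081]
 [0.4361 0.2601]
 [0.4902 0.2104]
 [0.4881 0.2624]]
rp [[0.4672 0.0133]
 [0.4447 0.08  ]
 [0.5329 0.035 ]]
rholes [[0.4729 0.023 ]
 [0.4569 0.0728]
 [0.5225 0.0394]]
```

```bash
python3 -m crank '{"rotation":[[0,0,0],[0,0,0],[0,0,0],[0,0,0],[0,0,0],[0,0,0]],"travel":[[0,0,-0.05],[0,0,-0.2],[0,0,-0.4],[0,0,-0.6],[0,0,-0.875],[0,0,-0.875]],"grip":[0,0,0,0,0,0]}' 60
python3 -m crank '{"rotation":[[0,0,0],[0,0,0],[0,0,0],[0,0,0],[0,0,0],[0,0,0]],"travel":[[-0.1,0.15,0],[-0.1,0.3,0],[-0.1,0.5,0],[-0.1,0.7,0],[-0.1,0.9,0],[-0.1,1,0]],"grip":[0,0,0,0,0,0]}' 60 | head -2
python3 -m crank '{"rotation":[[0,0,0],[0,0,0],[0,0,0],[0,0,0],[0,0,0],[0,0,0]],"travel":[[-0.1,0.2,0],[-0.1,0.4,0],[-0.1,0.6,0],[-0.1,0.8,0],[-0.1,1,0],[-0.1,1,0]],"grip":[0,0,0,0,0,0]}' 60
python3 -c "
from h import *
grab('wrist','w4.png')"
```

```text
t: 4.97
tcp_pos: [0.4262, -0.3552, 0.4075]
tcp_rot: [-0.0, 1.0, -0.004, 0.004]
contact_force: [0.6, -1.4, -1.0]
gripper_width: 0.25
gripper_force: 58.6
t: 5.47
tcp_pos: [0.4446, -0.151, 0.3989]
t: 5.97
tcp_pos: [0.4642, 0.0509, 0.3992]
tcp_rot: [-0.004, 1.0, 0.001, -0.001]
contact_force: [0.3, 0.1, -1.1]
gripper_width: 0.245
gripper_force: 59.2
```

View pics/w4.png

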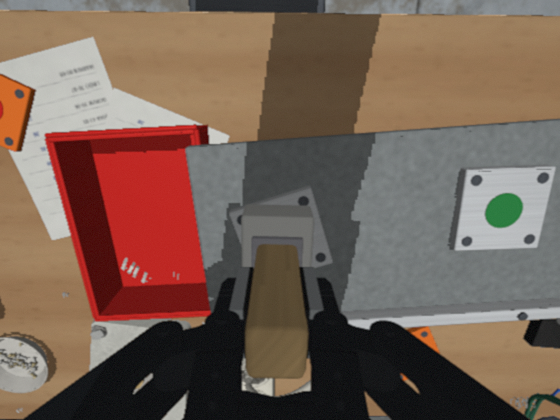

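The block hangs straight in the gripper with its foot at about (277,225), the red plate below it and the green plate at (504,211). Next I move to the left of the red plate and lower it.

```bash
python3 -m crank '{"rotation":[[0,0,-0.1],[0,0,-0.25],[0,0,-0.4],[0,0,-0.4],[0,0,-0.4],[0,0,-0.4],[0,0,-0.4],[0,0,-0.4],[0,0,-0.4]],"travel":[[-0.022,0.15,0],[-0.022,0.3,0],[-0.022,0.347,0],[-0.022,0.347,0],[-0.022,0.347,0.1],[-0.022,0.347,0.2],[-0.022,0.347,0.3],[-0.022,0.347,0.34],[-0.022,0.347,0.34]],"grip":[0,0,0,0,0,0,0,0,0]}' 60
python3 - <<'E'
from h import *
from scipy.spatial.transform import Rotation as R
M=R.from_quat(sensors.read_state()['tcp_rot']).as_matrix(); print(M.round(3))
for n in [(.19,-.98,0)]: print('tool dir',(M.T@np.array(n)).round(3))
grab('side','s5.png');grab('wrist','w5.png')
a=load('w5.png')['pixels'];b=load('s5.png')['pixels'][140:260,200:360]
cv2.imwrite('pics/c5.png',np.hstack([cv2.resize(a,(400,300)),cv2.resize(b,(400,300),interpolation=cv2.INTER_CUBIC)]))
E
```

```text
t: 6.77
tcp_pos: [0.469, 0.1138, 0.3293]
tcp_rot: [-0.155, 0.988, 0.0, -0.003]
contact_force: [-0.3, 0.5, -1.2]
gripper_width: 0.25
gripper_force: 59.5
[[-0.952 -0.307 -0.005]
 [-0.307  0.952 -0.   ]
 [ 0.005  0.001 -1.   ]]
tool dir [ 0.12  -0.991 -0.001]
```

View pics/c5.png

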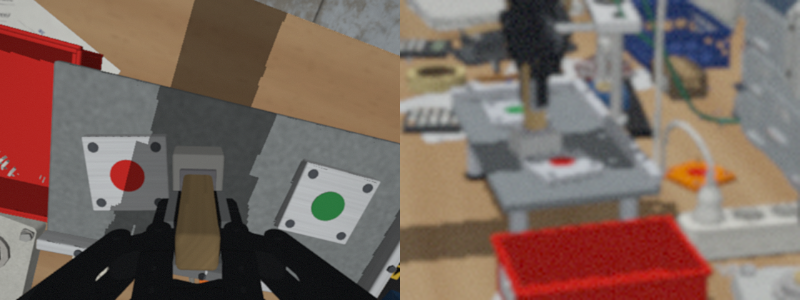

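The block face is flush and a few mm to the left of the red plate (dot at (127,176) in the left panel). The green plate is clear at (328,206). I push now.

```bash
python3 -m crank '{"rotation":[[0,0,0],[0,0,0],[0,0,0],[0,0,0],[0,0,0],[0,0,0],[0,0,0],[0,0,0],[0,0,0]],"travel":[[0.005,-0.04,0.005],[0.01,-0.08,0.005],[0.015,-0.12,0.005],[0.02,-0.16,0.005],[0.025,-0.2,0.005],[0.03,-0.25,0.005],[0.036,-0.3,0.005],[0.042,-0.35,0.005],[0.042,-0.35,0.005]],"grip":[0,0,0,0,0,0,0,0,0]}' 60
python3 - <<'E'
from h import *
a=grab('wrist','w6.png')['pixels'];b=grab('top','t6.png')['pixels'][180:270,205:325]
cv2.imwrite('pics/c6.png',np.hstack([cv2.resize(a,(400,300)),cv2.resize(b,(400,300),interpolation=cv2.INTER_CUBIC)]))
E
```

```text
t: 7.62
tcp_pos: [0.4838, 0.0439, 0.3307]
tcp_rot: [-0.156, 0.988, -0.001, 0.0]
contact_force: [1.1, 1.3, -1.5]
gripper_width: 0.249
gripper_force: 59.6
```

View pics/c6.png

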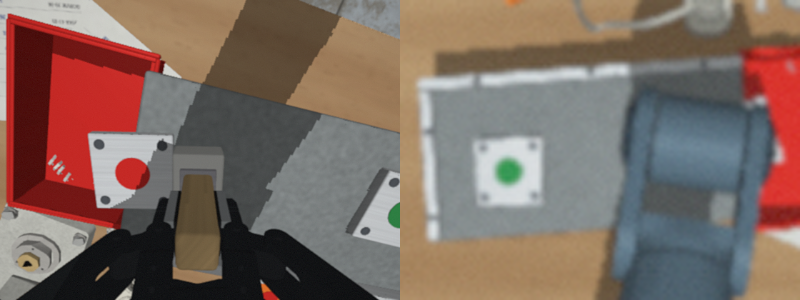

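The red plate overhangs the edge squarely (dot at (132,172)). I keep pushing.

```bash
python3 -m crank '{"rotation":[[0,0,0],[0,0,0],[0,0,0],[0,0,0],[0,0,0],[0,0,0],[0,0,0],[0,0,0],[0,0,0],[0,0,0]],"travel":[[0.005,-0.04,0.005],[0.01,-0.08,0.005],[0.015,-0.12,0.005],[0.02,-0.16,0.005],[0.025,-0.2,0.005],[0.03,-0.24,0.005],[0.03,-0.25,0.005],[0.03,-0.25,0.005],[0.03,-0.25,0.005],[0.03,-0.25,0.005]],"grip":[0,0,0,0,0,0,0,0,0,0]}' 60
python3 - <<'E'
from h import *
a=grab('wrist','w7.png')['pixels'];b=grab('side','s7.png')['pixels'][170:290,200:360]
cv2.imwrite('pics/c7.png',np.hstack([cv2.resize(a,(400,300)),cv2.resize(b,(400,300),interpolation=cv2.INTER_CUBIC)]))
E
```

```text
t: 8.55
tcp_pos: [0.4931, -0.0035, 0.3296]
tcp_rot: [-0.157, 0.988, 0.0, -0.0]
contact_force: [-0.2, 0.1, -2.1]
gripper_width: 0.256
gripper_force: 59.6
```

View pics/c7.png

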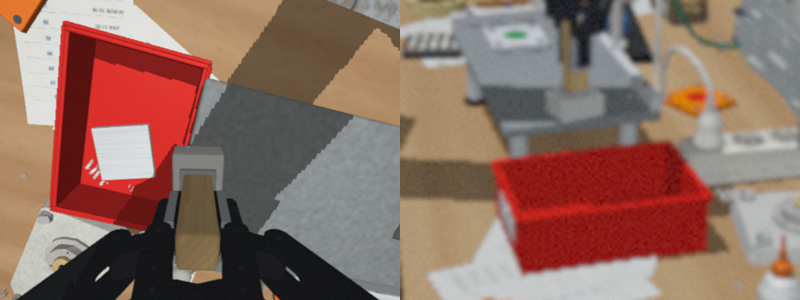

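The red plate lies inside the bin, seen face-down at (124,152). My picture views are used up, so the rest goes by numbers only. Next I move to the right-hand side of the green plate, square to the stand.

```bash
python3 -m crank '{"rotation":[[0,0,0],[0,0,0.1],[0,0,0.2],[0,0,0.309],[0,0,0.309],[0,0,0.309],[0,0,0.309],[0,0,0.309]],"travel":[[-0.02,0.12,0],[-0.04,0.27,0],[-0.08,0.45,0],[-0.11,0.62,0],[-0.13,0.75,0],[-0.148,0.83,0],[-0.148,0.865,0],[-0.148,0.865,0]],"grip":[0,0,0,0,0,0,0,0]}' 60
cat > m.py <<'E'
from h import *
from scipy.spatial.transform import Rotation as R
yaw=np.radians(4.2);X=np.array([np.cos(yaw),np.sin(yaw)]);Y=np.array([-X[1],X[0]])
def st(p): return np.array([X@p[:2]-.486,Y@p[:2]-.1075])
def report(cam='wrist',f='m.png'):
    w=grab(cam,f);im=w['pixels'];h=cv2.cvtColor(im,cv2.COLOR_BGR2HSV)
    m=(h[...,0]>50)&(h[...,0]<85)&(h[...,1]>110)
    k,l,s,ce=cv2.connectedComponentsWithStats(m.astype(np.uint8))
    for i in range(1,k):
        if s[i,4]>(15 if cam=='top' else 200):
            p=atz(w,ce[i],.11); 
            if .35<p[0]<.6 and .1<p[1]<.35: print(cam,'green',ce[i].round(1),s[i,4],p.round(4),'stand',st(p).round(4))
def tcp():
    s=sensors.read_state();M=R.from_quat(s['tcp_rot']).as_matrix()
    print('tcp',s['tcp_pos'].round(4),'stand',st(s['tcp_pos']).round(4),'yaw',np.degrees(np.arctan2(-M[0,1],M[1,1])).round(2),'tilt',M[:2,2].round(4),'F',s['contact_force'].round(1),st(s['contact_force'])+[.486,.1075],'t',s['t'])
E
python3 -c "
from m import *
tcp();report();report('top')"
```

```text
t: 9.32
tcp_pos: [0.4672, 0.1712, 0.3296]
tcp_rot: [-0.038, 0.999, -0.0, -0.0]
contact_force: [-0.4, -0.3, -1.6]
gripper_width: 0.25
gripper_force: 59.6
tcp [0.4672 0.1712 0.3296] stand [-0.0076  0.0291] yaw 4.3 tilt [-0.0003 -0.0001] F [-0.4 -0.3 -1.6] [-0.46722267 -0.2582603 ] t 9.3167
wrist green [382.  245.2] 1601 [0.4628 0.2352 0.11  ] stand [-0.0072  0.0931]
```

```bash
python3 -m crank '{"rotation":[[0,0,0],[0,0,0],[0,0,0],[0,0,0],[0,0,0],[0,0,0],[0,0,0],[0,0,0],[0,0,0],[0,0,0]],"travel":[[0,0.025,0.005],[0,0.05,0.005],[0,0.075,0.005],[0,0.1,0.005],[0,0.125,0.005],[0,0.15,0.005],[0,0.175,0.005],[0,0.2,0.005],[0,0.22,0.005],[0,0.22,0.005]],"grip":[0,0,0,0,0,0,0,0,0,0]}' 60 >/dev/null
python3 -c "
from m import *
tcp();report()
# plate yaw from dark holes / bright edges
im=load('m.png')['pixels'];w=load('m.png');g=cv2.cvtColor(im,cv2.COLOR_BGR2GRAY)
C=st(atz(w,(0,0),.11))
# rectify patch in stand frame at z=.11, 0.5mm/px around corner
"
```

```text
tcp [0.4644 0.2147 0.3287] stand [-0.0071  0.0726] yaw 4.18 tilt [-0.      0.0005] F [ 0.  -0.3 -1.7] [-0.00845804 -0.32627756] t 10.25
wrist green [367.3 244.3] 1624 [0.46   0.2694 0.11  ] stand [-0.0075  0.1275]
```

```bash
python3 -m crank '{"rotation":[[0,0,0],[0,0,0],[0,0,0],[0,0,0],[0,0,0],[0,0,0],[0,0,0]],"travel":[[0,0.008,0],[0,0.016,0],[0,0.022,0],[0,0.027,0],[0,0.032,0],[0,0.035,0],[0,0.035,0]],"grip":[0,0,0,0,0,0,0]}' 60 >/dev/null
python3 -c "
from m import *
tcp();report()"
python3 -m crank '{"rotation":[[0,0,0],[0,0,0],[0,0,0],[0,0,0]],"travel":[[0,0.003,0],[0,0.006,0],[0,0.008,0],[0,0.008,0]],"grip":[0,0,0,0]}' 60 >/dev/null
python3 -c "
from m import *
tcp();report()"
```

```text
tcp [0.4641 0.221  0.3288] stand [-0.007   0.0789] yaw 4.14 tilt [0.0002 0.0001] F [-0.6 -0.5 -1.7] [-0.65057821 -0.47303913] t 10.8833
wrist green [366.8 244.2] 1621 [0.4596 0.2753 0.11  ] stand [-0.0075  0.1334]
tcp [0.4641 0.2221 0.3288] stand [-0.0069  0.08  ] yaw 4.17 tilt [ 0.0006 -0.0021] F [ 0.5 -5.1 -0.2] [ 0.16492179 -5.16238958] t 11.2667
wrist green [366.5 244. ] 1624 [0.4597 0.2757 0.11  ] stand [-0.0074  0.1338]
```

```bash
python3 -m crank '{"rotation":[[0,0,0],[0,0,0],[0,0,0],[0,0,0]],"travel":[[0,0.003,0],[0,0.005,0],[0,0.005,0],[0,0.005,0]],"grip":[0,0,0,0]}' 60 >/dev/null
python3 - <<'E'
from m import *
tcp();report()
# plate/stand outline in a rectified stand-frame patch (0.25 mm/px, z=.11): print edge lines by Hough
w=load('m.png');f=foc(w)
us=np.arange(-.085,.1,.00025);vs=np.arange(.07,.19,.00025)
U,V=np.meshgrid(us,vs,indexing='ij')
P=np.stack([X[0]*(U+.486)+Y[0]*(V+.1075),X[1]*(U+.486)+Y[1]*(V+.1075),np.full(U.shape,.11)],-1)
c=P@w['R'].T+w['t'];mx=(w['cx']+f*c[...,0]/c[...,2]).astype('f4');my=(w['cy']+f*c[...,1]/c[...,2]).astype('f4')
r=cv2.remap(w['pixels'],mx,my,cv2.INTER_LINEAR);g=cv2.GaussianBlur(cv2.cvtColor(r,cv2.COLOR_BGR2GRAY),(5,5),0)
for s in cv2.createLineSegmentDetector().detect(g)[0][:,0]:
    a,b=s[:2],s[2:];L=np.hypot(*(b-a))*.25
    if L>18: print('len %.0f'%L,'stand (%.1f,%.1f)-(%.1f,%.1f)'%(us[0]*1e3+a[1]*.25,vs[0]*1e3+a[0]*.25,us[0]*1e3+b[1]*.25,vs[0]*1e3+b[0]*.25))
E
```

```text
tcp [0.4642 0.2227 0.3289] stand [-0.0067  0.0806] yaw 4.18 tilt [ 0.001  -0.0038] F [ 2.  -7.3  1.2] [ 1.41544369 -7.419549  ] t 11.65
wrist green [366.3 243.9] 1623 [0.4597 0.2758 0.11  ] stand [-0.0073  0.1339]
len 35 stand (28.0,184.3)-(-7.0,184.4)
len 25 stand (68.9,184.5)-(43.9,184.5)
len 68 stand (27.0,167.4)-(-40.8,168.9)
len 67 stand (-41.3,167.7)-(-42.8,101.1)
len 29 stand (26.9,138.0)-(27.8,167.4)
len 22 stand (20.6,113.7)-(41.9,120.5)
len 132 stand (-72.7,172.0)-(59.5,172.8)
len 26 stand (99.6,103.6)-(73.3,101.9)
len 21 stand (78.3,99.5)-(57.0,100.6)
len 50 stand (57.9,100.3)-(8.8,92.8)
len 30 stand (8.9,95.4)-(38.0,100.3)
len 20 stand (-51.1,183.4)-(-71.4,183.3)
len 24 stand (39.6,109.9)-(15.9,104.2)
len 75 stand (-76.6,97.7)-(-76.8,172.7)
len 38 stand (-7.3,183.6)-(-45.8,183.4)
len 25 stand (-75.0,113.6)-(-75.1,88.9)
len 24 stand (-12.9,70.1)-(-12.2,94.2)
len 19 stand (-75.4,133.3)-(-75.2,113.9)
```

Contact with the left stop, but the plate is still about 1.5° off square. I'll back off, shift the block towards the back and press again to square it.

```bash
cat >> m.py <<'E'
def lines(v0=.07,z=.11):
    w=load('m.png');f=foc(w)
    us=np.arange(-.085,.1,.00025);vs=np.arange(v0,.19,.00025)
    U,V=np.meshgrid(us,vs,indexing='ij')
    P=np.stack([X[0]*(U+.486)+Y[0]*(V+.1075),X[1]*(U+.486)+Y[1]*(V+.1075),np.full(U.shape,z)],-1)
    c=P@w['R'].T+w['t'];mx=(w['cx']+f*c[...,0]/c[...,2]).astype('f4');my=(w['cy']+f*c[...,1]/c[...,2]).astype('f4')
    r=cv2.remap(w['pixels'],mx,my,cv2.INTER_LINEAR);g=cv2.GaussianBlur(cv2.cvtColor(r,cv2.COLOR_BGR2GRAY),(5,5),0)
    for s in cv2.createLineSegmentDetector().detect(g)[0][:,0]:
        a,b=s[:2],s[2:];L=np.hypot(*(b-a))*.25
        d=(b-a)[::-1]; ang=(np.degrees(np.arctan2(d[1],d[0]))+45)%90-45
        if L>22: print('len %.0f ang %.2f'%(L,ang),'(%.1f,%.1f)-(%.1f,%.1f)'%(us[0]*1e3+a[1]*.25,vs[0]*1e3+a[0]*.25,us[0]*1e3+b[1]*.25,vs[0]*1e3+b[0]*.25))
E
python3 -m crank '{"rotation":[[0,0,-0.007],[0,0,-0.007],[0,0,-0.007],[0,0,-0.007],[0,0,-0.007],[0,0,-0.007],[0,0,-0.007],[0,0,-0.007]],"travel":[[0,-0.02,0],[0,-0.02,0],[-0.07,-0.02,0],[-0.07,-0.02,0],[-0.07,-0.005,0],[-0.07,0.005,0],[-0.07,0.012,0],[-0.07,0.012,0]],"grip":[0,0,0,0,0,0,0,0]}' 60 >/dev/null
python3 -c "
from m import *
tcp();report();lines()"
```

```text
tcp [0.4784 0.2256 0.3293] stand [0.0077 0.0825] yaw 4.57 tilt [ 0.0053 -0.0075] F [  6.4 -11.8  -1.6] [  5.51309116 -12.27188742] t 12.3667
wrist green [368.  221.9] 1742 [0.4604 0.2765 0.11  ] stand [-0.0066  0.1346]
len 34 ang -0.13 (43.3,184.3)-(8.9,184.4)
len 38 ang 0.33 (82.7,184.6)-(45.2,184.4)
len 68 ang -0.15 (27.7,168.7)-(-40.5,168.9)
len 27 ang -0.61 (-41.4,100.0)-(-14.2,99.7)
len 33 ang -0.33 (27.6,134.5)-(27.8,168.0)
len 64 ang 0.03 (-41.3,164.8)-(-41.2,100.8)
len 146 ang 0.35 (-73.0,172.0)-(73.3,172.9)
len 22 ang -1.60 (94.2,101.3)-(72.0,101.9)
len 49 ang 9.10 (72.6,101.6)-(24.5,93.9)
len 24 ang -3.60 (38.9,139.1)-(63.0,137.5)
len 53 ang 0.14 (6.7,183.6)-(-46.7,183.4)
len 24 ang 13.98 (55.3,111.3)-(31.6,105.4)
len 23 ang -4.08 (57.7,164.1)-(35.1,165.7)
len 25 ang 18.51 (33.1,113.9)-(57.2,121.9)
len 24 ang -0.02 (2.8,70.2)-(2.8,94.2)
```

```bash
python3 -m crank '{"rotation":[[0,0,0],[0,0,0],[0,0,0],[0,0,0],[0,0,0],[0,0,0],[0,0,0],[0,0,0],[0,0,0],[0,0,0],[0,0,0],[0,0,0],[0,0,0]],"travel":[[0,-0.05,0],[0,-0.15,0],[0,-0.15,0],[0.1,-0.15,0],[0.2,-0.15,0],[0.33,-0.15,0],[0.438,-0.15,0],[0.438,-0.15,0],[0.438,-0.05,0],[0.438,0.07,0],[0.438,0.18,0],[0.438,0.26,0],[0.438,0.26,0]],"grip":[0,0,0,0,0,0,0,0,0,0,0,0,0]}' 60 >/dev/null
python3 -c "
from m import *
tcp();report();lines()"
```

```text
tcp [0.3859 0.2741 0.3289] stand [-0.0811  0.1376] yaw 4.61 tilt [-0.0001  0.0017] F [-0.   0.3 -1.5] [0.00483624 0.33139342] t 13.5
len 32 ang -2.55 (0.1,114.2)-(32.0,112.7)
len 36 ang 8.47 (-29.3,156.8)-(-65.3,151.4)
len 27 ang -9.18 (-39.1,116.3)-(-65.4,120.5)
len 45 ang -7.98 (-64.9,123.0)-(-20.1,116.7)
len 23 ang -13.18 (-57.8,111.6)-(-35.0,106.3)
len 24 ang -17.34 (-32.3,95.6)-(-55.4,102.8)
len 24 ang 14.13 (-35.1,168.5)-(-58.7,162.6)
len 26 ang -15.18 (32.4,113.7)-(39.3,138.9)
len 47 ang -0.08 (27.6,114.5)-(27.7,161.1)
```

```bash
python3 -m crank '{"rotation":[[0,0,0],[0,0,0],[0,0,0],[0,0,0],[0,0,0],[0,0,0],[0,0,0],[0,0,0],[0,0,0],[0,0,0],[0,0,0],[0,0,0],[0,0,0]],"travel":[[-0.03,0,0],[-0.06,0,0],[-0.09,0.003,0],[-0.12,0.003,0],[-0.15,0.003,0],[-0.18,0.005,0],[-0.21,0.005,0],[-0.235,0.007,0],[-0.26,0.007,0],[-0.285,0.01,0],[-0.305,0.01,0],[-0.315,0.01,0],[-0.315,0.01,0]],"grip":[0,0,0,0,0,0,0,0,0,0,0,0,0]}' 60 >/dev/null
python3 -c "
from m import *
tcp()"
python3 -m crank '{"rotation":[[0,0,0],[0,0,0],[0,0,0],[0,0,0],[0,0,0],[0,0,0]],"travel":[[-0.006,0,0],[-0.012,0,0],[-0.018,0,0],[-0.024,0,0],[-0.03,0,0],[-0.03,0,0]],"grip":[0,0,0,0,0,0]}' 60 >/dev/null
python3 -c "
from m import *
tcp()"
```

```text
tcp [0.4495 0.279  0.329 ] stand [-0.0173  0.1378] yaw 4.44 tilt [0.0013 0.0007] F [ 0.3 -0.2 -0.7] [ 0.30140091 -0.19079205] t 14.6333
tcp [0.4551 0.2793 0.3288] stand [-0.0117  0.1378] yaw 4.45 tilt [0.0004 0.0002] F [-1.3  0.1 -1.3] [-1.31962107  0.18738633] t 15.1333
```

```bash
python3 -m crank '{"rotation":[[0,0,0],[0,0,0],[0,0,0],[0,0,0]],"travel":[[-0.005,0,0],[-0.01,0,0],[-0.01,0,0],[-0.01,0,0]],"grip":[0,0,0,0]}' 60 >/dev/null
python3 -c "
from m import *
tcp()"
python3 -m crank '{"rotation":[[0,0,0],[0,0,0],[0,0,0],[0,0,0]],"travel":[[-0.005,0,0],[-0.01,0,0],[-0.01,0,0],[-0.01,0,0]],"grip":[0,0,0,0]}' 60 >/dev/null
python3 -c "
from m import *
tcp()"
```

```text
tcp [0.4565 0.2795 0.3286] stand [-0.0103  0.1378] yaw 4.46 tilt [-0.0028 -0.0005] F [-6.3 -0.3  2.6] [-6.28331868  0.14137024] t 15.4667
tcp [0.4578 0.2796 0.3283] stand [-0.0089  0.1378] yaw 4.45 tilt [-0.0064 -0.0014] F [-9.9 -1.5  4.9] [-9.96589702 -0.77956572] t 15.8
```

```bash
python3 -m crank '{"rotation":[[0,0,0],[0,0,0],[0,0,0],[0,0,0],[0,0,0],[0,0,0],[0,0,0],[0,0,0],[0,0,0],[0,0,0],[0,0,0],[0,0,0],[0,0,0]],"travel":[[0.03,0,0],[0.1,0,0],[0.1,0,0],[0.1,-0.12,0],[0.1,-0.25,0],[0.1,-0.37,0],[0.1,-0.414,0],[0.1,-0.414,0],[0,-0.414,0],[-0.1,-0.414,0],[-0.2,-0.414,0],[-0.285,-0.414,0],[-0.285,-0.414,0]],"grip":[0,0,0,0,0,0,0,0,0,0,0,0,0]}' 60 >/dev/null
python3 -c "
from m import *
tcp();report();lines(.05)"
```

```text
tcp [0.5246 0.2024 0.3292] stand [0.052  0.0559] yaw 4.45 tilt [0.0032 0.0008] F [ 0.   0.4 -1.4] [0.06572319 0.42549886] t 16.8833
wrist green [405.8 240. ] 1634 [0.5162 0.2802 0.11  ] stand [0.0493 0.1341]
len 139 ang 0.24 (-77.6,189.5)-(-77.0,50.2)
len 48 ang 1.19 (40.8,185.2)-(-7.7,184.2)
len 44 ang 0.39 (86.4,185.4)-(42.0,185.1)
len 68 ang -0.29 (83.6,168.1)-(15.5,168.5)
len 62 ang -0.54 (13.9,99.4)-(75.5,98.8)
len 56 ang -0.16 (83.6,112.0)-(83.8,167.7)
len 64 ang -0.19 (14.7,164.2)-(14.5,100.2)
len 23 ang 18.05 (78.0,89.4)-(99.8,96.5)
len 160 ang 0.33 (-73.6,172.8)-(86.7,173.7)
len 32 ang 8.22 (99.6,73.9)-(68.2,69.4)
len 22 ang -4.22 (-32.6,162.1)-(-54.9,163.7)
len 32 ang 9.81 (68.3,71.7)-(99.7,77.1)
len 40 ang 0.17 (-8.0,184.3)-(-48.3,184.2)
len 23 ang -4.02 (36.4,95.6)-(13.6,97.2)
len 56 ang -0.11 (99.1,127.7)-(99.2,183.9)
len 24 ang 13.82 (99.0,86.4)-(75.7,80.7)
len 27 ang -3.63 (64.6,95.5)-(38.0,97.2)
len 32 ang -0.13 (67.0,76.6)-(34.5,76.7)
```

```bash
python3 -m crank '{"rotation":[[0,0,0],[0,0,0],[0,0,0],[0,0,0],[0,0,0],[0,0,0],[0,0,0],[0,0,0],[0,0,0],[0,0,0]],"travel":[[-0.01,0.03,0],[-0.01,0.06,0],[-0.01,0.09,0],[-0.01,0.105,0],[-0.01,0.112,0],[-0.01,0.118,0],[-0.01,0.124,0],[-0.01,0.13,0],[-0.01,0.13,0],[-0.01,0.13,0]],"grip":[0,0,0,0,0,0,0,0,0,0]}' 60 >/dev/null
python3 -c "
from m import *
tcp()"
python3 -m crank '{"rotation":[[0,0,0],[0,0,0],[0,0,0],[0,0,0]],"travel":[[0,0.005,0],[0,0.01,0],[0,0.01,0],[0,0.01,0]],"grip":[0,0,0,0]}' 60 >/dev/null
python3 -c "
from m import *
tcp();report();lines(.05)"
```

```text
tcp [0.5222 0.2272 0.3288] stand [0.0514 0.0809] yaw 4.45 tilt [ 0.0001 -0.0009] F [ 0.9 -2.8 -0.4] [ 0.69428861 -2.81338148] t 17.7667
tcp [0.5224 0.2284 0.3289] stand [0.0517 0.082 ] yaw 4.49 tilt [ 0.0008 -0.0045] F [ 0.9 -7.2 -0.7] [ 0.3555633 -7.2298425] t 18.1
wrist green [366.2 242.1] 1630 [0.5164 0.281  0.11  ] stand [0.0496 0.1349]
len 139 ang 0.19 (-78.4,189.5)-(-78.0,50.2)
len 44 ang 0.15 (87.0,184.6)-(43.0,184.5)
len 69 ang 0.18 (84.5,169.3)-(15.5,169.1)
len 63 ang 0.01 (14.9,164.5)-(14.9,101.1)
len 160 ang 0.31 (-73.6,172.2)-(86.7,173.0)
len 23 ang 0.24 (83.9,145.8)-(83.8,168.9)
len 33 ang 9.86 (67.4,96.7)-(99.6,102.3)
len 23 ang -4.16 (-32.6,163.4)-(-55.2,165.1)
len 33 ang 8.40 (99.6,99.1)-(67.3,94.3)
len 38 ang -0.22 (99.0,145.8)-(99.2,183.3)
len 23 ang -4.24 (-9.2,163.5)-(-31.7,165.2)
len 33 ang -9.21 (99.6,58.3)-(67.4,63.5)
len 69 ang 0.20 (19.8,183.7)-(-48.9,183.4)
len 24 ang 13.74 (97.5,111.3)-(74.1,105.6)
len 33 ang -7.66 (67.3,65.9)-(99.6,61.5)
len 29 ang -0.18 (45.4,65.5)-(45.5,94.8)
len 33 ang -0.16 (33.3,58.5)-(66.1,58.4)
```

```bash
python3 -m crank '{"rotation":[[0,0,0],[0,0,0],[0,0,0],[0,0,0]],"travel":[[0,0.005,0],[0,0.008,0],[0,0.008,0],[0,0.008,0]],"grip":[0,0,0,0]}' 60 >/dev/null
python3 -c "
from m import *
tcp()"
python3 -m crank '{"rotation":[[0,0,0],[0,0,0],[0,0,0],[0,0,0],[0,0,0],[0,0,0],[0,0,0],[0,0,0],[0,0,0],[0,0,0],[0,0,0],[0,0,0],[0,0,0]],"travel":[[0,-0.05,0],[0,-0.15,0],[0,-0.15,0],[0.1,-0.15,0],[0.2,-0.15,0],[0.33,-0.15,0],[0.435,-0.15,0],[0.435,-0.15,0],[0.435,-0.05,0],[0.435,0.07,0],[0.435,0.18,0],[0.435,0.25,0],[0.435,0.25,0]],"grip":[0,0,0,0,0,0,0,0,0,0,0,0,0]}' 60 >/dev/null
python3 -c "
from m import *
tcp()"
```

```text
tcp [0.5224 0.2293 0.329 ] stand [0.0518 0.0829] yaw 4.51 tilt [ 0.0009 -0.0074] F [  0.9 -12.    1.5] [  0.02027751 -12.02100331] t 18.4833
tcp [0.4313 0.2764 0.329 ] stand [-0.0356  0.1365] yaw 4.58 tilt [0.0007 0.0021] F [-0.2 -0.  -2.5] [-0.17554944 -0.00058625] t 19.5667
```

```bash
python3 -m crank '{"rotation":[[0,0,0],[0,0,0],[0,0,0],[0,0,0],[0,0,0],[0,0,0],[0,0,0],[0,0,0],[0,0,0]],"travel":[[-0.03,-0.01,0],[-0.06,-0.01,0],[-0.09,-0.01,0],[-0.11,-0.01,0],[-0.118,-0.01,0],[-0.125,-0.01,0],[-0.132,-0.01,0],[-0.135,-0.01,0],[-0.135,-0.01,0]],"grip":[0,0,0,0,0,0,0,0,0]}' 60 >/dev/null
python3 -c "
from m import *
tcp()"
```

```text
tcp [0.4576 0.2742 0.3283] stand [-0.0095  0.1324] yaw 4.47 tilt [-0.0037 -0.0013] F [-5.2 -2.7  1.5] [-5.41199889 -2.34985396] t 20.3167
```

```bash
python3 -m crank '{"rotation":[[0,0,0],[0,0,0],[0,0,0],[0,0,0]],"travel":[[-0.005,0,0],[-0.01,0,0],[-0.01,0,0],[-0.01,0,0]],"grip":[0,0,0,0]}' 60 >/dev/null
python3 -c "
from m import *
tcp()"
python3 -m crank '{"rotation":[[0,0,0],[0,0,0],[0,0,0],[0,0,0],[0,0,0],[0,0,0],[0,0,0],[0,0,0],[0,0,0],[0,0,0],[0,0,0],[0,0,0],[0,0,0]],"travel":[[0.03,0,0],[0.1,0,0],[0.1,0,0],[0.1,-0.12,0],[0.1,-0.25,0],[0.1,-0.36,0],[0.1,-0.39,0],[0.1,-0.39,0],[0,-0.39,0],[-0.1,-0.39,0],[-0.2,-0.39,0],[-0.285,-0.39,0],[-0.285,-0.39,0]],"grip":[0,0,0,0,0,0,0,0,0,0,0,0,0]}' 60 >/dev/null
python3 -c "
from m import *
tcp();report();lines(.08)"
```

```text
tcp [0.4588 0.2744 0.328 ] stand [-0.0084  0.1326] yaw 4.5 tilt [-0.0077 -0.002 ] F [-9.2 -2.   4.8] [-9.32150056 -1.3467337 ] t 20.65
tcp [0.5256 0.2021 0.3292] stand [0.053  0.0556] yaw 4.46 tilt [0.0032 0.0008] F [ 0.1 -0.2 -1.3] [ 0.04005231 -0.20580414] t 21.7333
wrist green [407.9 239.1] 1640 [0.5165 0.2811 0.11  ] stand [0.0497 0.135 ]
len 109 ang 0.26 (-76.8,189.5)-(-76.3,80.2)
len 88 ang 0.71 (40.5,185.1)-(-48.0,184.0)
len 57 ang 0.21 (98.6,185.4)-(41.4,185.2)
len 69 ang 0.35 (84.2,169.4)-(15.5,168.9)
len 60 ang 0.45 (84.2,108.9)-(83.8,168.9)
len 68 ang 0.18 (14.5,99.9)-(82.0,100.1)
len 58 ang 0.35 (14.7,158.6)-(15.1,100.8)
len 56 ang -0.02 (99.1,128.0)-(99.1,183.9)
len 161 ang 0.32 (-73.6,172.8)-(87.0,173.7)
len 38 ang 0.91 (88.1,156.4)-(88.7,118.3)
len 22 ang -4.06 (-32.3,162.1)-(-54.6,163.7)
len 22 ang -4.00 (-8.8,162.2)-(-31.1,163.8)
len 23 ang 13.53 (99.6,85.9)-(77.0,80.5)
```

The plate is square to the stop (0.35° against 0.32°), seated on both sides. I'll take the block back to its free spot on the bench.

```bash
python3 -m crank '{"rotation":[[0,0,0],[0,0,0],[0,0,0],[0,0,0.099],[0,0,0.099],[0,0,0.099]],"travel":[[0,0,-0.1],[0,0,-0.25],[0,0,-0.4],[0,0,-0.4],[0,0,-0.4],[0,0,-0.4]],"grip":[0,0,0,0,0,0]}' 60 >/dev/null
python3 -m crank '{"rotation":[[0,0,0],[0,0,0],[0,0,0],[0,0,0],[0,0,0],[0,0,0]],"travel":[[0.05,-0.1,0],[0.15,-0.3,0],[0.25,-0.5,0],[0.35,-0.7,0],[0.45,-0.9,0],[0.498,-1,0]],"grip":[0,0,0,0,0,0]}' 60 >/dev/null
python3 -m crank '{"rotation":[[0,0,0],[0,0,0],[0,0,0],[0,0,0],[0,0,0],[0,0,0]],"travel":[[0,-0.2,0],[0,-0.4,0],[0,-0.6,0],[0,-0.8,0],[0,-1,0],[0,-1,0]],"grip":[0,0,0,0,0,0]}' 60 >/dev/null
python3 -m crank '{"rotation":[[0,0,0],[0,0,0],[0,0,0],[0,0,0],[0,0,0],[0,0,0],[0,0,0]],"travel":[[0,-0.2,0],[0,-0.4,0],[0,-0.6,0],[0,-0.75,0],[0,-0.785,0],[0,-0.785,0],[0,-0.785,0]],"grip":[0,0,0,0,0,0,0]}' 60 >/dev/null
python3 -c "
from m import *
tcp();report('top','t9.png')"
```

```text
tcp [ 0.4235 -0.3549  0.4071] stand [-0.0897 -0.4925] yaw 0.05 tilt [-0.0018  0.0031] F [-0.4  0.3 -2.1] [-0.41878675  0.33949005] t 23.8667
top green [224.4 215.6] 30 [0.5156 0.2812 0.11  ] stand [0.0488 0.1352]
```

```bash
python3 -m crank '{"rotation":[[0,0,0],[0,0,0],[0,0,0],[0,0,0],[0,0,0],[0,0,0],[0,0,0],[0,0,0],[0,0,0],[0,0,0]],"travel":[[0,0,0.1],[0,0,0.25],[0,0,0.4],[0,0,0.55],[0,0,0.7],[0,0,0.78],[0,0,0.84],[0,0,0.87],[0,0,0.88],[0,0,0.88]],"grip":[0,0,0,0,0,0,0,0,0,0]}' 60 >/dev/null
python3 -c "
from m import *
tcp()"
python3 -m crank '{"rotation":[[0,0,0],[0,0,0],[0,0,0],[0,0,0],[0,0,0]],"travel":[[0,0,0.005],[0,0,0.01],[0,0,0.015],[0,0,0.015],[0,0,0.015]],"grip":[0,0,0,0,0]}' 60 >/dev/null
python3 -c "
from m import *
tcp()"
```

```text
tcp [ 0.4239 -0.3556  0.2333] stand [-0.0892 -0.4932] yaw 0.04 tilt [ 0.0007 -0.0008] F [-0.2  0.5 -2.1] [-0.14702972  0.50777857] t 24.75
tcp [ 0.4236 -0.3559  0.23  ] stand [-0.0896 -0.4935] yaw -0.01 tilt [ 0.0003 -0.0003] F [ 0.1  0.1 -1.5] [0.10949211 0.12051837] t 25.1667
```

```bash
python3 -m crank '{"rotation":[[0,0,0],[0,0,0],[0,0,0],[0,0,0],[0,0,0],[0,0,0]],"travel":[[0,0,0.005],[0,0,0.01],[0,0,0.015],[0,0,0.018],[0,0,0.018],[0,0,0.018]],"grip":[0,0,0,0,0,0]}' 60 >/dev/null
python3 -c "
from m import *
tcp()"
```

```text
tcp [ 0.4236 -0.3558  0.2262] stand [-0.0896 -0.4934] yaw 0.0 tilt [-0.0002  0.0001] F [-1.4  0.2  1.9] [-1.3905254   0.29432499] t 25.6667
```

Touching the bench. I open and retreat straight up.

```bash
python3 -m crank '{"rotation":[[0,0,0],[0,0,0],[0,0,0],[0,0,0],[0,0,0],[0,0,0],[0,0,0],[0,0,0],[0,0,0],[0,0,0],[0,0,0],[0,0,0]],"travel":[[0,0,0],[0,0,0],[0,0,0],[0,0,0],[0,0,0],[0,0,0],[0,0,0],[0,0,0],[0,0,0],[0,0,0],[0,0,0],[0,0,0]],"grip":[0.3,0.4,0.5,0.6,0.8,1,1,1,1,1,1,1]}' 20
python3 -m crank '{"rotation":[[0,0,0],[0,0,0],[0,0,0],[0,0,0],[0,0,0],[0,0,0],[0,0,0],[0,0,0],[0,0,0]],"travel":[[0,0,-0.05],[0,0,-0.12],[0,0,-0.25],[0,0,-0.4],[0,0,-0.55],[0,0,-0.65],[0,0,-0.65],[0,0,-0.65],[0,0,-0.65]],"grip":[1,1,1,1,1,1,1,1,1]}'
python3 - <<'E'
from m import *
tcp()
w=grab('wrist','w10.png');o=load('w3.png')
print('expected handle top',proj(w,(.4236,-.3558,.101)),'foot front edge',proj(w,(.3986,-.3758,.024)),proj(w,(.3986,-.3358,.024)))
im=w['pixels'];h=cv2.cvtColor(im,cv2.COLOR_BGR2HSV);x,y=proj(w,(.4236,-.3558,.101)).astype(int)
g=cv2.cvtColor(im,cv2.COLOR_BGR2GRAY)[y-80:y+40,x-45:x+45]
for s in cv2.createLineSegmentDetector().detect(g)[0][:,0]:
    if np.hypot(s[2]-s[0],s[3]-s[1])>18: print((s+[x-45,y-80]*2).round(1))
t=grab('top','t10.png');report('top','t11.png')
print('red in bin px',[tuple(int(v) for v in np.argwhere((t['pixels'][205:245,312:342].min(2)>140)).mean(0)+[205,312])])
E
```

```text
t: 26.67
tcp_pos: [0.4235, -0.3558, 0.2261]
tcp_rot: [-0.0, 1.0, -0.0, -0.0]
contact_force: [-0.5, -0.0, -0.1]
gripper_width: 1.0
gripper_force: 0.0
t: 27.42
tcp_pos: [0.4233, -0.3555, 0.3554]
tcp_rot: [-0.0, 1.0, 0.001, -0.0]
contact_force: [-0.4, -0.2, -0.5]
gripper_width: 1.001
gripper_force: 0.0
tcp [ 0.4233 -0.3555  0.3554] stand [-0.0899 -0.493 ] yaw 0.0 tilt [-0.0008  0.001 ] F [-0.4 -0.2 -0.5] [-0.40978308 -0.14001517] t 27.4167
expected handle top [276.50085019 225.11076139] foot front edge [254.23188164 169.39516647] [298.45495852 169.3849425 ]
[259.7 218.2 261.7 183.1]
[289.2 183.1 290.7 219.4]
[296.6 169.8 254.1 170.3]
[295.2 219.4 296.5 171.8]
[254.  171.9 254.7 219.3]
[231.2 194.3 235.3 165.4]
[261.6 181.2 289.1 181.4]
[262.9 186.5 285.4 186.5]
[287.9 210.6 261.6 210.6]
[292.4 239.6 319.8 224.3]
[288.2 235.6 288.  214.4]
[265.4 236.7 286.6 237.1]
[262.3 214.4 262.2 235.6]
[255.4 165.  294.1 165.3]
top green [224.4 215.6] 30 [0.5156 0.2812 0.11  ] stand [0.0488 0.1352]
red in bin px [(213, 326)]
```

The block stands upright where expected, the green plate is unchanged, and the plate in the bin shows at (326,213). I'm handing in.

```bash
python3 -c "
from station import bot
print(bot.hand_in())"
```

```text
the job is handed in; nothing more can be done
None
```

The job is handed in at about 27 s: the red-dot plate is in the bin, the green-dot plate is square against both stops, and the push block stands upright on the bench, released; after the red plate dropped, I checked by measurement only, because my picture views were used up.

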